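Nest the U-channels in the scan fixture

TASK

Make up the interlocked set of three U-channels in the blue fixture on the turntable. First push the loose open-up channel fully home against the side of the centre rib and the end stop, like its neighbour on the other side of the rib; then push the upside-down channel off the white deck, over the rib, until it too meets the end stop, with one flange down in each of the open-up channels and seated level on them. Leave the neighbour at home and do not disturb the other things.

Things in the scene. Friction and masses are not known exactly. Their poses are not given: they have to be found in the camera images.
- fixture: Fixture fixed to the turntable. Origin on the turntable top, on the rib's centre line, where the white deck ends. +y: feed direction, to the end stop (roughly robot's left); +x roughly away from the robot; z up. White deck x -95 to 52 mm, y -190 to 0, top 5.5 mm high.
- fence (a point): Middle of the blue fence's top. Fence on the deck: guiding face at fixture x = 40 mm looks to -x, y -190 to -5, top 17.5 mm above the turntable. A channel lying against it is centred on the rib, ready to be fed in +y.
- rib (a point): Middle of the blue centre rib's top. Rib: fixture x -25 to 25 mm, y 0 to 160 mm, 14 mm high.
- stop (a point): Middle of the blue end stop's top. A cross bar: face at fixture y = 160 mm, x -120 to 110 mm, 30 mm high.
- seated_channel: Aluminium U-channel, 130 mm long (y), 80 wide (x), 36 high (z), 4 mm thick, 72 clear inside; 0.14 to 0.28 kg, slides at 0.3 to 2.5 N. Opens up. Origin: centre of underside. Already home: fixture x = 65, y = 95 mm, on the turntable, against the rib's +x side and the end stop.
- loose_channel: Aluminium U-channel, 130 mm long (y), 80 wide (x), 36 high (z), 4 mm thick, 72 clear inside; 0.14 to 0.28 kg, slides at 0.3 to 2.5 N. Opens up. Origin: centre of underside. Starts on the rib's -x side, 20 to 40 mm off it, 5 to 15 mm short of the stop, up to 0.1 rad askew. Home: fixture x = -65, y = 95 mm, on the turntable.
- cap_channel: Aluminium U-channel, 130 mm long (y), 80 wide (x), 36 high (z), 4 mm thick, 72 clear inside; 0.14 to 0.28 kg, slides at 0.3 to 2.5 N. Opens down, on the deck. Origin: centre of underside. Starts 12 to 34 mm off the fence, to 0.1 rad askew. Home: fixture x = 0 (7 mm play each way), y = 95, z = 4 mm (1.5 mm below deck top: slides straight in).
- torch: Black torch lying down, 100 x 25 mm; bystander. Origin under its centre.
- meter: Dark grey handset 112 x 58 x 27 mm; bystander. Origin under its centre.
- tape: Blue roll of tape, 104 mm across, 24 high; bystander. Origin under its centre.

How it is judged:
By the outcome, as a careful person would: the job done as asked, in the order asked, and still so for the second after the job is handed in, with the robot touching nothing.
It also fails if it takes over 56 s, if anything falls off the work surface, if the arm or the gripper's body presses on something with over 40 N, if the wrist force passes 120 N, or if a joint passes its speed limit or range.

ROBOT

A 7-joint arm with a two-finger parallel gripper is mounted at the origin on a cart in front of the work surface, level with it; the furniture and walls round the work are solid. World frame = base frame: x ahead of the robot, y to its left, z up, the work surface at z = 0. Lengths are in m, angles in rad, forces in N, time in s.
With the tool pointing down it reaches from about 0.35 to 0.9 m from the base axis. Payload 19.9 kg.
Tool frame: the origin (TCP) lies between the finger pads; the fingertips stand 19 mm ahead of it and the grasp point (between the pads) is the TCP; z points along the fingers, y is the line along which they close (so a half turn about z gives the same grasp; the last joint's range is limited). The gripper opens to 94 mm and grips with 3 to 60 N. Pads are 16 mm wide; open, the fingers measure 119 mm over their backs; the gripper's body (75 mm by 177 mm) begins 78 mm behind the grasp point.
Start: joints at [1.157, 0.417, -0.01, 1.614, 0.005, 1.111, -0.053], TCP at [0.227, -0.582, 0.224] pointing down, gripper open.
Joint ranges: [-2.81, 2.81], [-0.39, 2.02], [-1.27, 1.25], [0.06, 2.57], [-1.19, 4.33], [0.19, 2], [-2.82, 2.82]. Speed limits (rad/s): [1.89, 1.89, 2.39, 2.39, 3.01, 3.01, 3.01].

INTERFACE

Orientations are given as a 3x3 rotation matrix whose columns are the frame's x, y, z axes.
In Python, from rig import robot gives the robot as it stands. Calls block until the motion is done:
- robot.move_ptp(position, orientation): joint-space move of the TCP to a pose.
- robot.move_linear(position, velocity=0.15, frame=None, threshold=None): straight line of the TCP; frame=None keeps the orientation; velocity is the mean speed in m/s. With threshold (N) it stops when the force on the tool has changed by that much, and returns True; else False.
- robot.goto_joints(angles): joint-space move.
- robot.gripper_to(opening): finger opening in m; the grip force is fixed at half the most; returns when the fingers have stopped.
- robot.pause(seconds).
- robot.ik(position, orientation): joint angles nearest the present ones, or None.
- robot.get_state(): the state.
- robot.grab_frame(name): name is "scene" or "top"; returns the picture (384x512x3 uint8, red, green, blue); there is no depth.
- robot.camera_info(name): a dict with "fx", "fy", "cx", "cy" (pixels), "rvec" (rotation vector, rad) and "tvec" (3), from world to camera coordinates, as OpenCV has them. Camera axes: x right, y down, z forward; pixel columns grow to the right and rows downward; lengths in m; the calibration is good to about 2 mm. A picture is of the moment at which its call begins. camera_info takes no time and is no camera call.
A pose or a line that the arm cannot do raises robot.PlanningError and nothing moves.
- robot.sign_off(): hands the job in; it is judged then, once.
The state is a dict: "time": time; "qpos": joint angles; "joint_vel": joint speeds; "effort": joint torques, N m; "ee_pos": TCP position; "tool_rot": TCP orientation; "force": force on the tool from outside, world axes, zero at the start; "moment": the same for the moment, N m; "opening": finger opening in m; "grasp_force": force on a finger pad.
Only numpy, scipy, OpenCV 4.12 (cv2) and the standard library are available. Lean on these libraries where they do the work, as an engineer would, in place of code of your own. Each camera call takes 0.05 s, during which the arm holds its last target. There are 200 camera calls.

## Working session

There is one attempt and no reset: what is moved stays moved. The work goes in short steps, each a Python script; the robot and the scene stay as the last script left them, time stands still between calls to the robot, and variables do not carry over. Pictures are saved under pics/ and viewed, at most 10 in all, crops included, and the job is handed in when it is done.

```bash
mkdir -p pics; ls
python3 - <<'E'
from rig import robot
import cv2
for n in("scene","top"):
    f=robot.grab_frame(n); cv2.imwrite(f"pics/{n}0.png",cv2.resize(f[:,:,::-1],(768,576),interpolation=cv2.INTER_CUBIC)); print(robot.camera_info(n))
    cv2.imwrite(f"{n}0raw.png",f[:,:,::-1])
print(robot.get_state())
E
```

```text
pics
{'fx': 347.92733246343283, 'fy': 347.92733246343283, 'cx': 253.1484957326991, 'cy': 196.77894699011938, 'rvec': array([2.32196196e+00, 2.68219099e-02, 6.67075610e-04]), 'tvec': array([-0.52748437,  0.08678579,  0.93244378])}
{'fx': 359.438530927621, 'fy': 359.438530927621, 'cx': 257.6337250904975, 'cy': 194.23230086226422, 'rvec': array([ 2.17763515, -2.1482557 ,  0.12999673]), 'tvec': array([0.12237667, 0.55402219, 0.83399955])}
{'time': 0.1, 'qpos': array([ 1.15749123,  0.41791617, -0.01029874,  1.61409168,  0.00468706,
        1.11071677, -0.05297794]), 'joint_vel': array([ 4.52434749e-04, -2.02472688e-03, -1.75045049e-03, -1.08048557e-03,
       -1.08143220e-04, -6.60197903e-06, -8.60280412e-04]), 'effort': array([ 5.84544650e-04, -8.52586985e+01,  6.39399290e-01, -4.26698005e+01,
       -4.89380525e-02,  1.64007075e-02,  2.49071070e-05]), 'ee_pos': array([ 0.22693869, -0.58200469,  0.22389605]), 'tool_rot': array([[ 9.31665680e-01,  3.63316443e-01, -4.72691534e-04],
       [ 3.63316742e-01, -9.31665144e-01,  1.00221866e-03],
       [-7.62677061e-05, -1.10546948e-03, -9.99999386e-01]]), 'force': array([ 0.10700124, -0.09422113, -0.16513012]), 'moment': array([-0.0095496 , -0.02610244,  0.02631206]), 'grasp_force': 0.0, 'opening': 0.09411823139170548}
```

View pics/scene0.png

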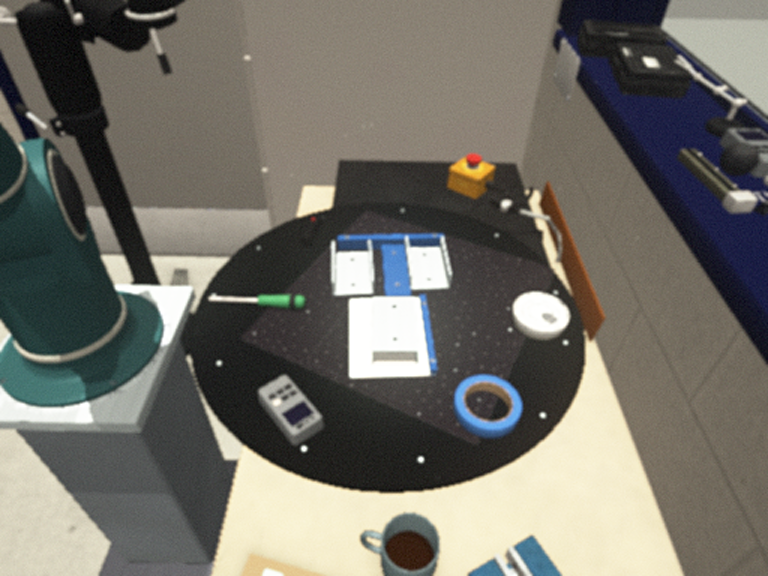

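View pics/top0.png

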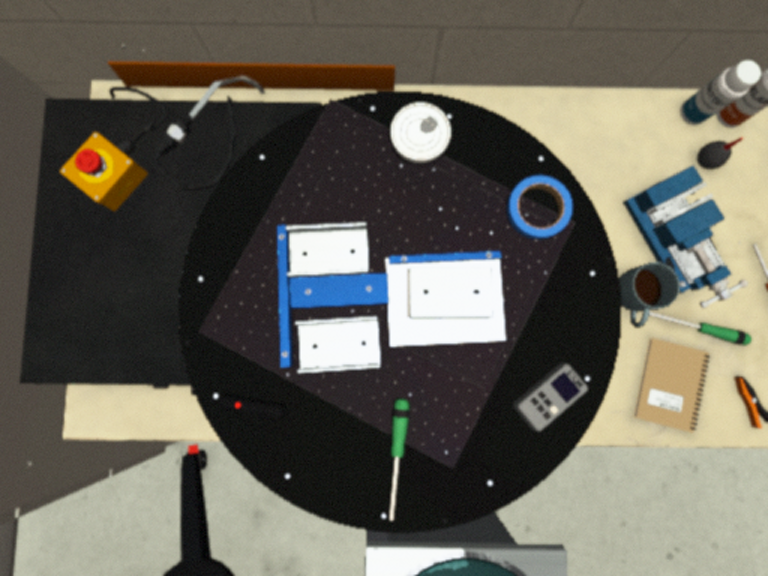

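The overview shows the fixture, with the stop on the left (top picture) at x≈283, the rib at y≈290, the loose channel at about (339,344) and the cap at about (450,291). The neighbour is at (328,250). The torch is at about (255,407), the meter at (551,397) and the tape at (541,206). Next I'll zoom in for corners.

Run:
```python
import cv2,numpy as np
a=cv2.imread("top0raw.png")[140:255,180:345]; b=cv2.imread("scene0raw.png")[148:258,212:312]
def g(im,k,x0,y0,fn):
    o=cv2.resize(im,None,fx=k,fy=k,interpolation=cv2.INTER_CUBIC)
    for i in range(0,im.shape[1],10): cv2.line(o,(int(i*k),0),(int(i*k),6),(0,255,255),1); cv2.putText(o,str(x0+i),(int(i*k),16),0,.33,(0,255,255),1)
    for i in range(0,im.shape[0],10): cv2.line(o,(0,int(i*k)),(6,int(i*k)),(0,255,255),1); cv2.putText(o,str(y0+i),(8,int(i*k)+4),0,.33,(0,255,255),1)
    cv2.imwrite(fn,o)
g(a,4.8,180,140,"pics/topc.png"); g(b,5.4,212,148,"pics/scenec.png")
```

```text
(no output)
```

View pics/topc.png

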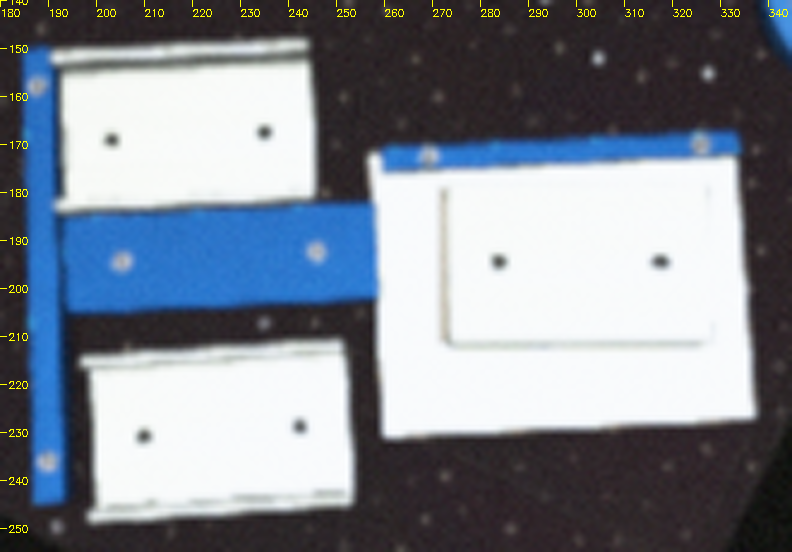

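View pics/scenec.png

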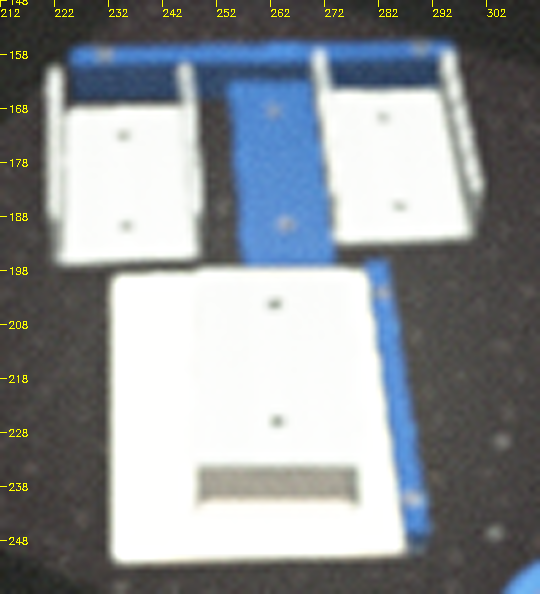

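The crops are sharp enough to use. The screws on the stop, rib and fence show in both views, as do the two dark holes in each channel floor and in the cap web. I'll triangulate those and check them against the given heights and sizes.

```bash
cat > h.py <<'E'
import numpy as np,cv2
from rig import robot
def cam(n):
    c=robot.camera_info(n); R=cv2.Rodrigues(c["rvec"])[0]
    return np.array([[c["fx"],0,c["cx"]],[0,c["fy"],c["cy"]],[0,0,1]]),R,c["tvec"].reshape(3,1)
def tri(pt,ps):
    P=[K@np.hstack([R,t]) for K,R,t in(cam("top"),cam("scene"))]
    X=cv2.triangulatePoints(P[0],P[1],np.float64(pt).T,np.float64(ps).T); return (X[:3]/X[3]).T
def plane(n,p,z):
    K,R,t=cam(n); p=np.atleast_2d(np.float64(p)); d=(R.T@np.linalg.inv(K)@np.c_[p,np.ones(len(p))].T).T
    o=(-R.T@t).ravel(); return o+d*((z-o[2])/d[:,2])[:,None]
E
python3 - <<'E'
from h import *
np.set_printoptions(precision=4,suppress=True)
names="stopN stopF rib1 rib2 fen1 fen2 seat1 seat2 loo1 loo2 cap1 cap2".split()
T=np.array([(47,462),(38,85),(122,261),(317,252),(430,156),(701,146),(112,140),(264,132),(144,436),(300,426),(499,262),(661,262)])/4.8+[179.6,139.6]
S=np.array([(104,52),(420,47),(274,110),(286,223),(381,291),(412,497),(383,117),(400,206),(123,135),(126,226),(275,304),(277,421)])/5.4+[211.6,147.6]
X=tri(T,S)
for n,x in zip(names,X): print(n,x)
zt=np.mean(X[:,2]-[.03,.03,.014,.014,.0175,.0175,.004,.004,.004,.004,.0415,.0415]); print("zt",zt)
C=np.array([(26,47),(50,47),(64,502),(33,505),(375,202),(376,299),(383,437),(756,416),(740,133),(739,152),(448,186),(447,344),(710,337),(82,368),(344,351),(344,341),(80,359),(352,505),(88,522),(308,38)])/4.8+[179.6,139.6]
Z=np.array([.03]*4+[.014]*2+[.0055]*2+[.0175]*2+[.0415]*3+[.036]*7)+zt
for l,c,z in zip("stopFout stopFin stopNin stopNout rib0F rib0N deck0N deck190N fence190out fence190in capF0 capN0 capN1 looF0i looF1i looF1o looF0o looN1o looN0o seat".split(),C,Z): print(l,plane("top",c,z)[0])
E
```

```text
stopN [0.4503 0.2903 0.0337]
stopF [0.6394 0.3016 0.0336]
rib1 [0.5523 0.2587 0.0174]
rib2 [0.5586 0.1593 0.0171]
fen1 [0.6083 0.1022 0.0215]
fen2 [ 0.6164 -0.0369  0.0202]
seat1 [0.6172 0.2674 0.0068]
seat2 [0.6231 0.1884 0.0056]
loo1 [0.4638 0.2463 0.0063]
loo2 [0.47   0.1668 0.0059]
cap1 [0.5517 0.0682 0.0434]
cap2 [ 0.5527 -0.0119  0.0442]
zt 0.0027998430412833294
stopFout [0.66   0.3086 0.0328]
stopFin [0.6601 0.2964 0.0328]
stopNin [0.4311 0.2814 0.0328]
stopNout [0.4294 0.2967 0.0328]
rib0F [0.5852 0.13   0.0168]
rib0N [0.5352 0.1289 0.0168]
deck0N [0.4655 0.1243 0.0083]
deck190N [ 0.4787 -0.0661  0.0083]
fence190out [ 0.6231 -0.057   0.0203]
fence190in [ 0.6132 -0.0564  0.0203]
capF0 [0.5896 0.0939 0.0443]
capN0 [0.5109 0.0937 0.0443]
capN1 [ 0.5161 -0.0358  0.0443]
looF0i [0.4969 0.2738 0.0388]
looF1i [0.5071 0.1444 0.0388]
looF1o [0.512  0.1445 0.0388]
looF0o [0.5013 0.2749 0.0388]
looN1o [0.4316 0.1394 0.0388]
looN0o [0.4217 0.2683 0.0388]
seat [0.6652 0.1651 0.0388]
```

The points agree with the given sizes: the fixture origin is at about (0.5605, 0.1295), the yaw is 0.063 and the turntable top is at z≈2.8 mm. The loose channel sits at fixture (-88.6, 83) mm. The cap is at (-14.7, -100.6) mm, about 15 mm off the fence. I'll push the loose channel first, against its side with both open fingers and then from its end.

```bash
cat >> h.py <<'E'
YAW=.063; O=np.array([.5605,.1295,.0028]); c,s=np.cos(YAW),np.sin(YAW)
F=np.array([[c,-s,0],[s,c,0],[0,0,1]])
RX=F@np.array([[1,0,0],[0,-1,0],[0,0,-1.]])     # fingers spread along fixture y: pushes in x
RY=F@np.array([[0,1,0],[1,0,0],[0,0,-1.]])      # fingers spread along fixture x: pushes in y
def w(x,y,tip): return O+F@(np.array([x,y,tip+19])/1000)   # mm in fixture, tip height
def fx():
    st=robot.get_state(); p=F.T@(st["ee_pos"]-O)*1000; print("t%.1f"%st["time"],"TCP fixture mm",p.round(1),"F fix",(F.T@st["force"]).round(1))
def push(x,y,tip,v=.035,th=8):
    r=robot.move_linear(w(x,y,tip),velocity=v,threshold=th); print("hit" if r else "no hit",end=" "); fx(); return r
def lin(x,y,tip,v=.2): robot.move_linear(w(x,y,tip),velocity=v)
E
python3 - <<'E'
from h import *
for R in(RX,RY): print(robot.ik(w(-65,0,80),R))
robot.move_ptp(w(-146,83,70),RX); fx()
lin(-146,83,8)
push(-106,83,8)
lin(-125,83,8); lin(-125,83,60)
robot.gripper_to(.060)
robot.move_ptp(w(-65,0,60),RY); lin(-65,-2,21)
push(-65,30,21); 
lin(-65,5,21); fx()
lin(-65,5,60,.25)
import cv2
robot.move_ptp(w(-120,-60,130),RX) ; fx()
f=robot.grab_frame("top"); cv2.imwrite("top1raw.png",f[:,:,::-1]); cv2.imwrite("pics/top1.png",cv2.resize(f[140:255,180:345,::-1],None,fx=4.8,fy=4.8,interpolation=2))
E
```

```text
[ 0.2436061   0.46075226 -0.67267718  1.98113903  0.38552849  0.82818063
 -2.15179122]
[ 0.41151035  0.53849651 -0.89848051  1.97642356  0.54437036  0.88636207
 -0.71415972]
t3.0 TCP fixture mm [-145.7   82.6   89. ] F fix [-0.5 -0.2  0.2]
hit t4.3 TCP fixture mm [-114.1   82.9   26.6] F fix [-1.  -0.2 -0.3]
hit t8.1 TCP fixture mm [-65.2  22.3  39.8] F fix [ 0.6 -3.3  1.8]
t8.4 TCP fixture mm [-64.9   4.7  39.9] F fix [0.3 0.2 0. ]
t9.8 TCP fixture mm [-120.1  -59.8  148.6] F fix [-0.5 -1.2 -0.5]
```

View pics/top1.png

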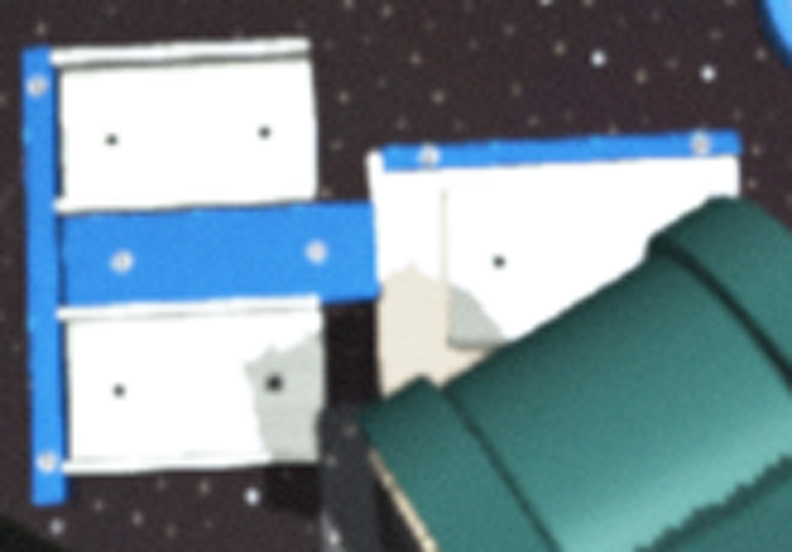

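The loose channel now looks seated against the rib and the stop, with its holes at crop (119,390) and (274,383). I'll check those numbers, press it once more in x, then slide the cap to the fence.

Run:
```python
from h import *
D=np.array([(119,390),(274,383),(112,140),(264,132)])/4.8+[179.6,139.6]
p=(plane("top",D,.0068)-O)@F*1000; print(p.round(1))
robot.move_ptp(w(-128,95,60),RX); lin(-128,95,8); push(-106,95,8,.03,10); lin(-125,95,8); lin(-125,95,60)
robot.gripper_to(.094)
robot.move_ptp(w(-76,-100,70),RX); lin(-76,-100,13)
push(-40,-100,13)
lin(-70,-100,13); lin(-120,-100,130,.25)
robot.move_ptp(O+[-.26,-.25,.25],RX); fx()
f=robot.grab_frame("top"); cv2.imwrite("top2raw.png",f[:,:,::-1]); cv2.imwrite("pics/top2.png",cv2.resize(f[140:255,180:345,::-1],None,fx=4.8,fy=4.8,interpolation=2))
```

```text
[[-64.5 134.6   4. ]
 [-64.9  55.2   4. ]
 [ 65.5 134.    4. ]
 [ 65.9  54.8   4. ]]
hit t11.5 TCP fixture mm [-114.1   94.8   27. ] F fix [ 0.6 -0.6 -0.8]
hit t14.9 TCP fixture mm [ -49.2 -100.1   31.6] F fix [-0.2  0.2 -0.7]
t16.8 TCP fixture mm [-274.9 -233.   249.7] F fix [ 0.3  0.2 -0.1]
```

View pics/top2.png

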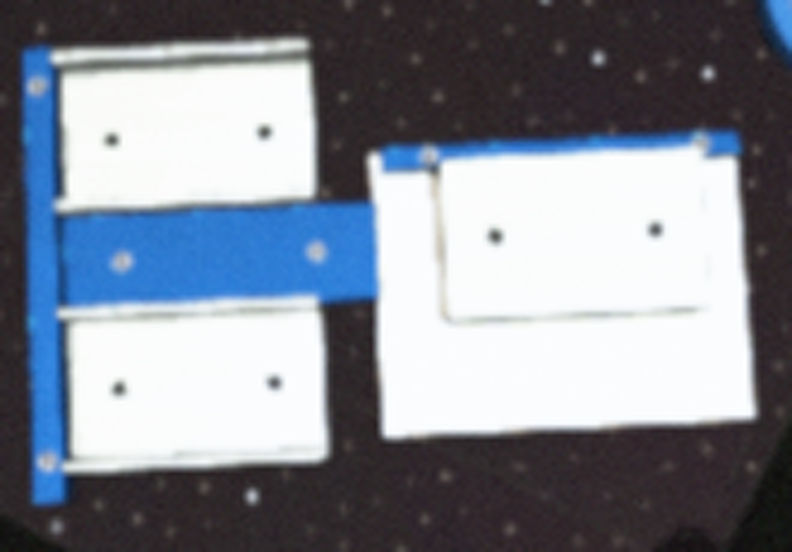

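The cap lies square against the fence (holes at crop (495,236) and (655,229)), and the loose channel is home. Now I'll feed the cap in +y.

Run:
```python
from h import *
robot.gripper_to(.060)
robot.move_ptp(w(0,-190,70),RY); lin(0,-190,21)
push(0,28,21,.045,10)
```

```text
hit t23.7 TCP fixture mm [-0.1 22.2 39.7] F fix [0.3 0.6 0.1]
```

Run:
```python
from h import *
lin(0,10,21,.1); lin(0,5,80); robot.move_ptp(O+[-.26,-.25,.25],RX); fx()
for n,(a,b,c0,d) in dict(top=(140,255,180,345),scene=(148,258,212,312)).items():
    f=robot.grab_frame(n); cv2.imwrite(n+"3raw.png",f[:,:,::-1]); cv2.imwrite(f"pics/{n}3.png",cv2.resize(f[a:b,c0:d,::-1],None,fx=4.8 if n=="top" else 5.4,fy=4.8 if n=="top" else 5.4,interpolation=2))
```

```text
t25.9 TCP fixture mm [-274.8 -232.9  250. ] F fix [-0.6  0.3 -0.1]
```

View pics/top3.png

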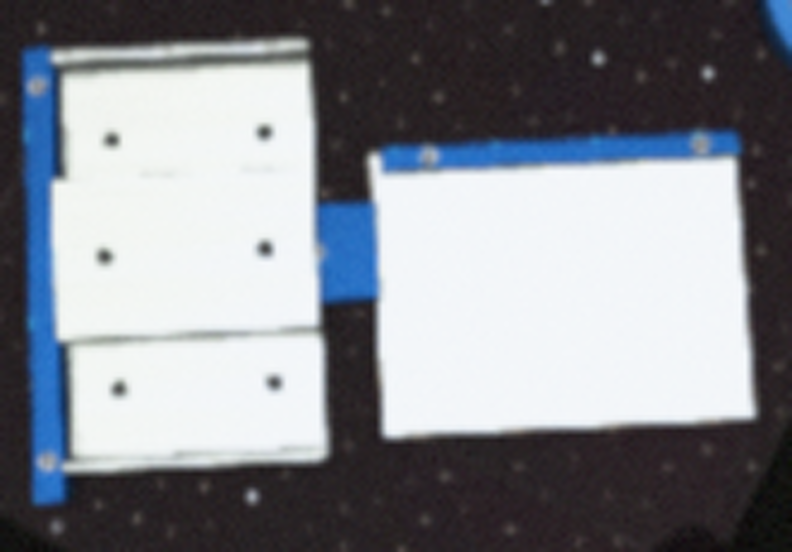

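View pics/scene3.png

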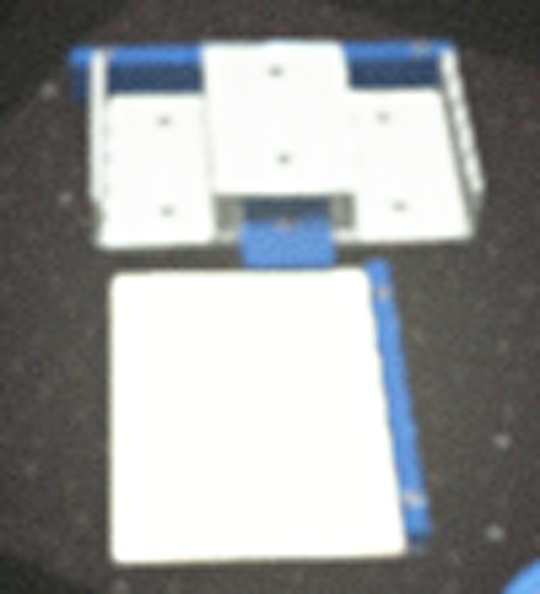

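Both views show the cap over the rib and at the stop, with its holes at top crop (105,257) and (265,248). I'll check its height and centring, and if they hold, hand in.

Run:
```python
from h import *
T=np.array([(105,257),(265,248),(119,388),(274,383),(112,140),(264,132)])/4.8+[179.6,139.6]
S=np.array([(275,71),(283,158),(165,121),(167,211),(383,117),(400,206)])/5.4+[211.6,147.6]
p=(tri(T,S)-O)@F*1000; q=(plane("top",T[:2],.0428)-O)@F*1000; print(p.round(1),q.round(1))
if abs(q[:,0]).max()<5 and abs(q[:,1].mean()-95)<2.5 and abs(p[:2,2]-40).max()<5: print(robot.sign_off())
```

```text
[[ -0.3 134.4  39.4]
 [ -0.3  54.9  39.9]
 [-64.1 134.5   3.9]
 [-65.1  55.3   2.6]
 [ 65.2 134.    4. ]
 [ 66.2  54.9   2.8]] [[ -0.2 134.3  40. ]
 [  0.4  54.9  40. ]]
the job is handed in; nothing more can be done
None
```

The three-channel set is made up and handed in at about 26 s: the loose channel and the cap are home against the end stop, the cap sits level and centred over the rib to within about 1 mm, and the neighbour is still at home.

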